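# Seat the tube block and hold its cover over the threaded holes

## Task

Seat the loose aluminium tube block gently on the two alignment pegs of the white heater base, without dropping it, all the way down and flat on the deck. Then pick up the long cover plate with four corner holes by its ridge grip and hold it level, lengthwise over the block, hovering about 15 mm above it without touching, so that each of the block's four threaded holes is wholly in view through a hole of the plate, ready for a colleague to start the screws. Finish while still holding the plate there, steady, with the block still seated, and leave everything else on the bench where it is.

Things in the scene. Friction and masses are not known exactly. Their poses are not given: they have to be found in the camera images.
- base: white heater base, fixed to the bench, 140 (x) x 180 (y) x 55 mm high with a black deck on top; control knob and display on its -x side. Origin: centre of its underside. Two upright steel alignment pegs stand on the deck at x = 0, y = +45 and -45 mm, 10 mm diameter, 14 mm high, the top 4 mm tapered
- deck (a point): centre of the base's deck (top face, 55 mm above the bench), midway between the two pegs
- block: loose aluminium tube block, 60 (x) x 120 (y) x 35 mm high, 0.36 to 0.56 kg. Origin: centre of its underside. Two 13 mm peg holes right through it at x = 0, y = +-45 mm; four 6 mm brass-rimmed threaded holes in the top at x = +-20, y = +-50 mm; six dark 15 mm wells in the middle. Same after a half turn, fits either way; seated, its y lies along the base's y and its underside on the deck
- thread_a (a point): threaded hole of the block at its x = +20, y = +50 mm, on the top face (35 mm above the underside)
- thread_b (a point): threaded hole of the block in the far diagonal corner, at its x = -20, y = -50 mm, on the top face
- plate: long cover plate, loose, steel, 70 (x) x 130 (y) x 5 mm, 0.2 to 0.33 kg, lying flat on the bench, four 15 mm through holes at x = +-20, y = +-50 mm. Origin: centre of its underside. Black ridge grip in the middle of its top: 14 mm wide (x), 60 mm long (y), its top 40 mm above the plate's underside. Same after a half turn; either way round will do
- hole_a (a point): centre of the plate's hole at its x = +20, y = +50 mm, at the underside
- hole_b (a point): centre of the plate's hole in the far diagonal corner, at its x = -20, y = -50 mm, at the underside
- short_plate: a shorter cover plate that belongs elsewhere (leave it): 70 x 90 x 5 mm, only two 10 mm holes, the same ridge grip; origin at the centre of its underside. It and the long plate may lie in each other's place
- dish: white dish of thumbscrews, 76 mm wide, 18 mm high; origin at the centre of its underside; leave it
- bottle: glass bottle with a blue cap, 68 mm wide, 150 mm high; origin at the centre of its underside; leave it
- beaker: clear beaker, 70 mm wide, 90 mm high; origin at the centre of its underside; leave it
Things that resemble listed ones, but are neither listed nor needed, are in the scene too. What is shaped like the base but blue or purple is not meant.

How it is judged (in metres and radians):
On the way:
1. the tube block is seated on the base's pegs, fully down (horizontal distance between block and deck below 0.003 m and z of block in the frame of base below 0.058 m and angle between the y axis of block and the y axis of base, either way round below 0.05 rad and angle between block's own z axis and vertical below 0.05 rad and contact force between the fingers and block below 0.1 N), for 0.2 s.
At the end, for the whole second after the job is handed in: Block seated (3 mm of deck centre, 3 mm of fully down, turned and tilted under 0.05 rad). Plate gripped, steady (under 20 mm/s), underside 5 to 30 mm above the block, tilt under 0.08 rad, touching neither block nor base; holes within 4.5 mm of the threaded holes, either way round (horizontal distance between block and deck below 0.003 m and z of block in the frame of base below 0.058 m and angle between the y axis of block and the y axis of base, either way round below 0.05 rad and angle between block's own z axis and vertical below 0.05 rad and ((horizontal distance between hole_a and thread_a below 0.0045 m and horizontal distance between hole_b and thread_b below 0.0045 m) or (horizontal distance between hole_a and thread_b below 0.0045 m and horizontal distance between hole_b and thread_a below 0.0045 m)) and z of plate in the frame of block between 0.04 and 0.065 m and angle between plate's own z axis and vertical below 0.08 rad and linear speed of plate below 0.02 m/s and contact force between the fingers and plate above 1 N and contact force between plate and block below 0.1 N and contact force between plate and base below 0.1 N); the arm keeps its last pose, push and grip.
It fails at once if the block is pressed hard onto the base (over 60 N) (contact force between block and base above 60 N).
It fails at once if the block is dropped onto the base (faster than 0.25 m/s as it comes down over the pegs) (z of block in the frame of base between 0.05 and 0.075 m and horizontal distance between block and deck below 0.03 m and linear speed of block above 0.25 m/s).
It fails at once if another loose thing on the bench is moved more than 30 mm (distance of any of short_plate, dish, bottle, beaker from where it was at the start of the episode above 0.03 m).
It also fails if it takes over 64 s, if anything falls off the work surface, if the arm or the gripper's body presses on something with over 40 N, if the wrist force passes 120 N, or if a joint passes its speed limit or range.

## Robot

A 6-joint arm with a two-finger parallel gripper is mounted at the origin on the work surface. World frame = base frame: x ahead of the robot, y to its left, z up, the work surface at z = 0. Lengths are in m, angles in degrees, forces in N, time in s.
With the tool pointing down it reaches from about 0.35 to 0.85 m from the base axis. Payload 8.1 kg.
Tool frame: the origin (TCP) lies midway between the tips of the shut fingers; the grasp point (between the pads) lies bot.pinch_z behind it (bot.pinch_z is the distance from the TCP to the grasp point, in m); z points along the fingers, y is the line along which they close (so a half turn about z gives the same grasp; the last joint's range is limited). The gripper opens to 93 mm and grips with 3 to 60 N. Pads are 15 mm wide; open, the fingers measure 128 mm over their backs; the gripper's body (75 mm by 188 mm) begins 65 mm behind the grasp point.
Start: joints at [63.404, 7.471, 85.268, -0, 87.261, -4.893], TCP at [0.222, 0.557, 0.219] pointing down, gripper open.
Joint ranges: [-169.43, 169.43], [-51.17, 129.36], [1.28, 143.12], [-76.62, 256.62], [0, 156.53], [-152.29, 152.29]. Speed limits (degrees/s): [136.94, 136.94, 159.86, 180, 180, 180].

## Interface

Orientations are given as a 3x3 rotation matrix whose columns are the frame's x, y, z axes.
In Python, from rig import bot gives the robot as it stands.
- The arm moves only by the tool arm_command, never from a script. Its argument "commands" is a list of rows, each an object with "hand": the finger opening in mm, from 0 to 93; "xyz": the shift along the tool's x, y, z in mm, a list of three; "twist": the turn about the tool's z in rad. In form: [{"hand": hand, "xyz": [x, y, z], "twist": twist}, ...]. A call has 1 to 10 rows; each row shifts and turns the commanded pose from where the row before left it, along the tool's axes as they then stand; what a row does not reach is not made up. A row lasts 1/12 s, in which the tool goes at most 41.7 mm and 7.16 degrees, less where a joint would pass 70% of its speed; a pose out of reach is approached as far as the arm can. A call is refused whole if a number of a shift passes 41.7 or a number of a turn 0.125, either way. A call with a gripper value outside its range is refused whole. The fingers move at their own pace and stop on an object; the grip force is fixed at half the most. Time passes only in rows, so rows that do not move let the fingers close. It gives the time, the measured TCP pose, the force, the opening and the grip force at its end, in the units of the state.
- bot.sense(): the state, without advancing time (a new reading comes with each control period).
- bot.camera(name): name is "side" or "top"; returns the picture (480x640x3 uint8, red, green, blue); there is no depth.
- bot.camera_model(name): a dict with "fov_y" (degrees; the focal length in pixels is half the picture's height over the tangent of half this angle, whatever the lens; pixels are square), "cx", "cy" (the principal point, pixels), "R" (3x3) and "t" (3): a world point X has camera coordinates R X + t. Camera axes: x right, y down, z forward; pixel columns grow to the right and rows downward; lengths in m; the calibration is good to about 2 mm. A picture is of the moment at which its call begins. camera_model takes no time and is no camera call.
- bot.job_done(): hands the job in; it is judged then, once.
The state is a dict: "t": time; "q": joint angles; "qvel": joint speeds; "effort": joint torques, N m; "eef_pos": TCP position; "tcp_rot": TCP orientation; "force": force on the tool from outside, world axes, zero at the start; "moment": the same for the moment, N m; "opening": finger opening in m; "grip_force": force on a finger pad.
Only numpy, scipy, OpenCV 4.12 (cv2) and the standard library are available. Lean on these libraries where they do the work, as an engineer would, in place of code of your own. Each camera call takes 0.05 s, during which the arm holds its last target. There are 200 camera calls.

## Working session

There is one attempt and no reset: what is moved stays moved. The work goes in short steps, Python scripts to look and compute and a tool call to move; the robot and the scene stay as the last step left them, time stands still between calls to the robot, and variables do not carry over. Pictures are saved under pics/ and viewed, at most 10 in all, crops included, and the job is handed in when it is done.

Besides the shell and the picture viewer there is one more tool, called after "Emit:" as name([rows], argument=value, ...), one row to a line, values as JSON. arm_command: Moves the arm, as the interface text tells. Its arguments: {"type":"object","properties":{"commands":{"type":"array"}},"required":["commands"]}

```bash
mkdir -p pics
python3 - <<'E'
from rig import bot
import cv2,numpy as np
for n in("top","side"):
    im=bot.camera(n); cv2.imwrite(f"pics/{n}0.png",im[:,:,::-1]); print(n,bot.camera_model(n))
s=bot.sense();print(bot.pinch_z,s)
E
```

```text
top {'fov_y': 42.675337114791496, 'cx': 309.0851183798351, 'cy': 232.8507536239389, 'R': array([[ 0.02680463, -0.99961064,  0.007751  ],
       [-0.98181903, -0.02778356, -0.18777503],
       [ 0.18791727, -0.00257684, -0.98218148]]), 't': array([0.07320871, 0.44218136, 1.61634075])}
side {'fov_y': 44.17195547768523, 'cx': 317.5088302602319, 'cy': 239.2571937632782, 'R': array([[ 0.99864148, -0.05022405,  0.01388319],
       [-0.02807294, -0.74303136, -0.66866756],
       [ 0.04389884,  0.66736942, -0.74343187]]), 't': array([-0.45448207,  0.1231836 ,  1.32628496])}
0.0188 {'t': 0.1, 'q': array([ 6.34027535e+01,  7.50916720e+00,  8.53226215e+01,  9.42634636e-04,
        8.72640624e+01, -4.89218974e+00]), 'qvel': array([-0.08347941, -0.1738648 , -0.11581705, -0.06054167,  0.06755745,
        0.0459101 ]), 'effort': array([ 1.18154625e-03, -5.61344397e+01, -4.93095160e+01,  7.70570152e-02,
        2.90733785e-02, -6.26498763e-05]), 'eef_pos': array([0.22162689, 0.55700384, 0.21771321]), 'tcp_rot': array([[-9.29099579e-01,  3.69828865e-01, -7.63685958e-04],
       [ 3.69829619e-01,  9.29098400e-01, -1.48852391e-03],
       [ 1.59040295e-04, -1.66542062e-03, -9.99998601e-01]]), 'force': array([-0.13738472,  0.44403389, -0.46525462]), 'moment': array([-0.00107768, -0.00099303,  0.03622379]), 'grip_force': 0.0, 'opening': 0.09293940278870755}
```

View pics/top0.png

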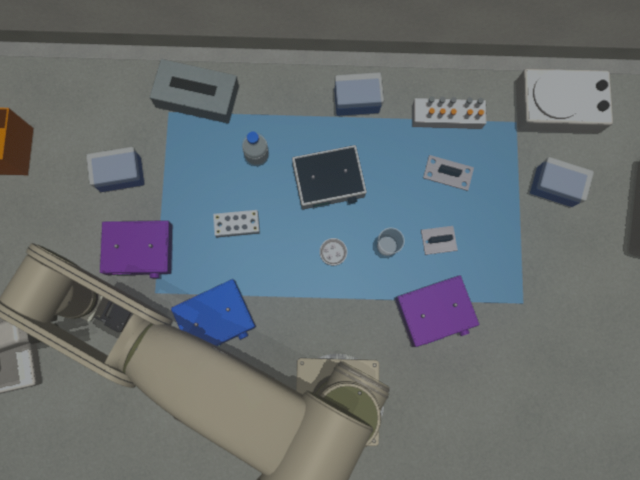

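View pics/side0.png

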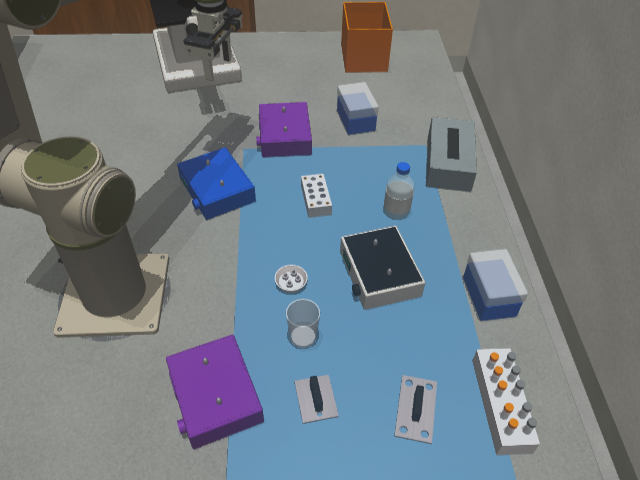

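The top view shows the block at (237,223), the white base at (330,176), the four-hole plate at (449,172) and the short plate at (440,240). In the side view they are at (316,195), (381,265), (417,408) and (316,398).

What could be mistaken for each, by top-view pixel:
- **Block:** (237,223), or the orange-capped rack at (450,112). I choose the one with wells.
- **Base:** white with black deck at (330,176), or blue at (214,315), or purple at (136,247) and (438,310). I choose the white one.
- **Plate:** four holes at (449,172), or the short plate at (440,240). I choose the four-hole one.

Run:
```python
import cv2,numpy as np
t=cv2.imread("pics/top0.png");s=cv2.imread("pics/side0.png")
def c(im,x,y,h): return cv2.resize(im[y-h:y+h,x-h:x+h],(266,266),interpolation=cv2.INTER_CUBIC)
a=np.hstack([c(t,237,223,30),c(t,330,176,42),c(t,449,172,30)])
b=np.hstack([c(s,316,195,30),c(s,381,265,50),c(s,417,408,40)])
cv2.imwrite("pics/crop0.png",np.vstack([a,b]))
```

```text
(no output)
```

View pics/crop0.png

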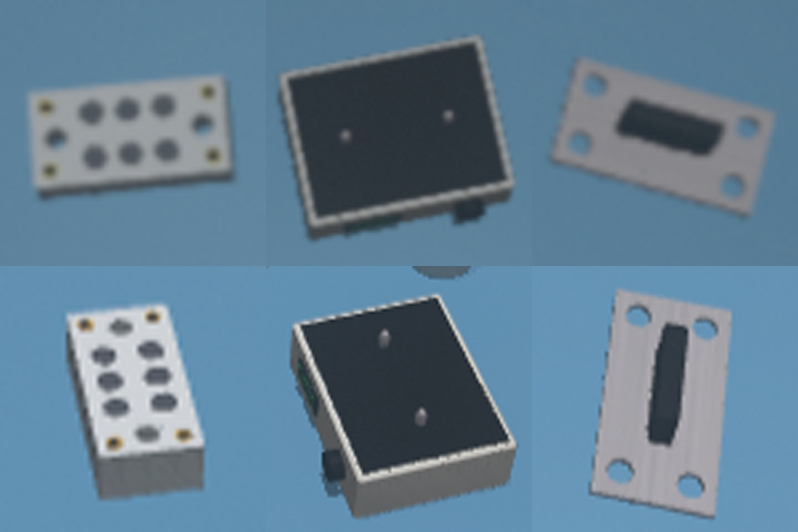

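The crop confirms the choices: the block has brass-rimmed corners and six wells, the base is white with a black deck and two pegs, and the plate has four holes and a ridge. Next I measure them by two-view triangulation.

```bash
cat > h.py <<'E'
import cv2,numpy as np
from rig import bot
M={n:bot.camera_model(n) for n in("top","side")}
def K(n):
    m=M[n];f=240/np.tan(np.radians(m["fov_y"]/2));return np.array([[f,0,m["cx"]],[0,f,m["cy"]],[0,0,1]])
def P(n): return K(n)@np.c_[M[n]["R"],M[n]["t"]]
def proj(n,X): p=P(n)@np.append(X,1);return p[:2]/p[2]
def tri(a,b):
    X=cv2.triangulatePoints(P("top"),P("side"),np.float64(a).reshape(-1,2).T,np.float64(b).reshape(-1,2).T);return (X[:3]/X[3]).T
def ray(n,uv,z):
    R,t=M[n]["R"],M[n]["t"];c=-R.T@t;o=[]
    for u in np.float64(uv).reshape(-1,2):
        d=R.T@np.linalg.inv(K(n))@np.append(u,1);o.append(c+d*(z-c[2])/d[2])
    return np.array(o)
def wc(w,seed,r=4):
    "weighted centroid of w near seed"
    x,y=np.round(seed).astype(int);s=np.clip(w[y-r:y+r+1,x-r:x+r+1],0,None);g=np.mgrid[y-r:y+r+1,x-r:x+r+1]
    return np.array([(g[1]*s).sum(),(g[0]*s).sum()])/s.sum()
def quad(mask,seed):
    n,l,st,c=cv2.connectedComponentsWithStats(mask.astype(np.uint8));m=(l==l[seed[1],seed[0]]).astype(np.uint8)
    ct=max(cv2.findContours(m,cv2.RETR_EXTERNAL,cv2.CHAIN_APPROX_NONE)[0],key=cv2.contourArea)
    q=cv2.approxPolyN(ct,4,ensure_convex=True).reshape(4,2).astype(float);p=ct[:,0].astype(float);L=[]
    for i in range(4):
        a,b=q[i],q[(i+1)%4];d=(b-a)/np.linalg.norm(b-a);s=(p-a)@d/np.linalg.norm(b-a);e=abs((p-a)@[-d[1],d[0]])
        vx,vy,x,y=cv2.fitLine(p[(s>.12)&(s<.88)&(e<3)].astype(np.float32),cv2.DIST_HUBER,0,.01,.01).ravel();L.append(np.cross([x,y,1],[x+vx,y+vy,1]))
    o=[]
    for i in range(4): c=np.cross(L[i-1],L[i]);o.append(c[:2]/c[2])
    return np.array(o),m
def lab(im): return cv2.cvtColor(im,cv2.COLOR_RGB2LAB).astype(float)-128
def snap(): return {n:bot.camera(n) for n in("top","side")}
E
python3 - <<'E'
from h import *
np.set_printoptions(precision=4,suppress=True)
I={n:cv2.imread(f"pics/{n}0.png")[:,:,::-1].copy() for n in("top","side")}
# block brass
S={"top":np.array([[46,106],[208,92],[213,155],[50,171]])/266*60+[207,193],
   "side":np.array([[152,51],[183,169],[114,177],[85,59]])/266*60+[286,165]}
B={n:np.array([wc(lab(I[n])[:,:,2]-2,s,3) for s in S[n]]) for n in S}
print("brass L:",*(f"{n}{B[n].round(1).tolist()}" for n in B))
X=tri(B["top"],B["side"]);print(X,X.mean(0))
for n in B: Y=ray(n,B[n],.035);print(n,Y.mean(0),np.degrees(np.arctan2(*(Y[0]+Y[3]-Y[1]-Y[2])[[1,0]])),np.linalg.norm(Y[0]-Y[2]))
# deck
D={}
for n,s in(("top",(330,190)),("side",(381,280))):
    D[n],m=quad(I[n].max(2)<70,s);print("deck",n,D[n].round(1).tolist(),m.sum())
    Y=ray(n,D[n],.055);print(Y[:,:2].tolist(),Y.mean(0))
# plate
for n,s in(("top",(433,172)),("side",(404,398))):
    im=I[n].astype(int);q,m=quad((im[:,:,0]>im[:,:,2]-12)&(im.max(2)>100),s);print("plate",n,q.round(1).tolist(),m.sum());D["p"+n]=q
    Y=ray(n,q,.005);print(Y[:,:2].tolist(),Y.mean(0))
E
```

```text
brass L: top[[216.9, 216.5], [253.1, 213.3], [254.9, 228.0], [217.9, 231.1]] side[[320.0, 175.8], [326.7, 202.7], [311.5, 204.5], [305.1, 177.9]]
[[0.4785 0.3369 0.0375]
 [0.4904 0.2392 0.035 ]
 [0.4509 0.2326 0.0361]
 [0.4389 0.3322 0.0356]] [0.4647 0.2852 0.0361]
top [0.465  0.2854 0.035 ] 96.70160084136977 0.10856378703402783
side [0.4646 0.2863 0.035 ] 96.82660896634117 0.10897988528369011
deck top [[362.0, 189.4], [304.4, 201.0], [295.8, 159.3], [352.8, 148.2]] 2553
[[0.5616321787542455, -0.054874522376019017], [0.5247874562045125, 0.10043626596374011], [0.6414649527641043, 0.1273068043002991], [0.6779019542841869, -0.02850946868713547]] [0.6014 0.0361 0.055 ]
deck side [[420.7, 279.3], [367.4, 291.5], [344.5, 237.5], [394.5, 227.5]] 3056
[[0.6795278113176324, -0.02758667104821788], [0.5590913420160375, -0.05622357263334343], [0.5224164544195052, 0.10206543352148145], [0.6433655333637144, 0.12944795355215322]] [0.6011 0.0369 0.055 ]
plate top [[472.1, 167.8], [466.5, 189.1], [423.9, 177.0], [429.5, 156.2]] 728
[[0.6468321469274352, -0.3696289213515123], [0.5844391501907491, -0.35259068090652357], [0.6159183299468259, -0.23335219342196306], [0.677652159395892, -0.24972396870677455]] [ 0.6312 -0.3013  0.005 ]
plate side [[435.7, 382.0], [430.8, 442.2], [395.0, 435.0], [402.5, 375.7]] 1694
[[0.6797576355807278, -0.24965179672702087], [0.6477754784021759, -0.37228339182130343], [0.5829739611692939, -0.35547265856904187], [0.6151018403682029, -0.23280996779256857]] [ 0.6314 -0.3026  0.005 ]
```

Two-view results:

| Thing | Position (m) | Yaw | Check |
|---|---|---|---|
| Block | (0.4648, 0.2858) | 6.8° | top face at z ≈ 36 mm |
| Deck | (0.6012, 0.0365) | 13.1° | – |
| Plate | (0.6313, -0.302) | -14.7° | – |

I'm moving above the block first, then I'll turn the tool.

Emit:
arm_command([
  {"hand": 93, "xyz": [-32.6, -16.2, 9], "twist": 0},
  {"hand": 93, "xyz": [-32.6, -16.2, 9], "twist": 0},
  {"hand": 93, "xyz": [-32.6, -16.2, 9], "twist": 0},
  {"hand": 93, "xyz": [-32.6, -16.2, 9], "twist": 0},
  {"hand": 93, "xyz": [-32.6, -16.2, 9], "twist": 0},
  {"hand": 93, "xyz": [-32.6, -16.2, 9], "twist": 0},
  {"hand": 93, "xyz": [-32.6, -16.2, 9], "twist": 0},
  {"hand": 93, "xyz": [-32.6, -16.2, 9], "twist": 0},
  {"hand": 93, "xyz": [-32.6, -16.2, 9], "twist": 0},
  {"hand": 93, "xyz": [-32.6, -16.2, 9], "twist": 0},
])

```text
t: 0.93
eef_pos: [0.4655, 0.2847, 0.1279]
tcp_rot: [[-0.929, 0.37, -0.0], [0.37, 0.929, -0.0], [0.0, -0.0, -1.0]]
force: [0.1, 0.1, 0.0]
opening: 0.0927
grip_force: 0.0
```

Emit:
arm_command([
  {"hand": 93, "xyz": [0, 0, 0], "twist": 0.12},
  {"hand": 93, "xyz": [0, 0, 0], "twist": 0.12},
  {"hand": 93, "xyz": [0, 0, 0], "twist": 0.12},
  {"hand": 93, "xyz": [0, 0, 0], "twist": 0.12},
  {"hand": 93, "xyz": [0, 0, 0], "twist": 0.12},
  {"hand": 93, "xyz": [0, 0, 0], "twist": 0.12},
  {"hand": 93, "xyz": [0, 0, 0], "twist": 0.12},
  {"hand": 93, "xyz": [0, 0, 0], "twist": 0.12},
  {"hand": 93, "xyz": [0, 0, 0], "twist": 0.11},
  {"hand": 93, "xyz": [0, 0, 0], "twist": 0},
])

```text
t: 1.77
eef_pos: [0.4645, 0.2862, 0.1281]
tcp_rot: [[-0.116, 0.993, -0.001], [0.993, 0.116, -0.0], [-0.0, -0.001, -1.0]]
force: [-0.3, 0.2, -0.6]
opening: 0.0927
grip_force: 0.0
```

```bash
cat >> h.py <<'E'
def go(x,y,z,head):
    "remaining move to the TCP goal: tool shift in mm, turn in rad"
    s=bot.sense();R=s["tcp_rot"];d=R.T@(np.array([x,y,z])-s["eef_pos"])*1000
    h=np.degrees(np.arctan2(R[1,1],R[0,1]));t=np.radians((h-head+90)%180-90)
    print("t%.2f"%s["t"],"tcp",s["eef_pos"].round(4),"head %.2f"%h,"shift",d.round(1),"twist %.3f"%t,"tilt",R[:2,2].round(4),"F",s["force"].round(1),"M",s["moment"].round(2),"open %.4f"%s["opening"],"grip %.1f"%s["grip_force"])
E
python3 - <<'E'
from h import *
go(.4648,.2858,.006,6.76)
I=snap()
for n in I: cv2.imwrite(f"pics/{n}1.png",I[n][:,:,::-1])
# pegs: bright blobs on the deck
for n,s in(("top",(330,190)),("side",(381,280))):
    im=I[n].astype(int);q,m=quad(im.max(2)<70,s)
    f=np.zeros(m.shape,np.uint8);cv2.fillConvexPoly(f,np.int32(q.mean(0)+(q-q.mean(0))*.9),1)
    k,l,st,c=cv2.connectedComponentsWithStats(((im.max(2)>75)&(f>0)).astype(np.uint8))
    print(n,q.round(1).tolist(),ray(n,q,.055).mean(0),st[1:].tolist(),c[1:].round(2).tolist())
E
```

```text
t1.77 tcp [0.4645 0.2862 0.1281] head 6.69 shift [ -0.4   0.3 122.1] twist -0.001 tilt [-0.0008 -0.0004] F [-0.3  0.2 -0.6] M [-0.03  0.06 -0.  ] open 0.0927 grip 0.0
top [[362.0, 189.4], [304.4, 201.0], [295.8, 159.3], [352.8, 148.2]] [0.60142739 0.03610022 0.055     ] [[344, 169, 3, 3, 9], [311, 175, 4, 4, 10]] [[345.0, 170.0], [312.7, 176.3]]
side [[420.7, 279.3], [367.4, 291.5], [344.5, 237.5], [394.5, 227.5]] [0.60110029 0.03692579 0.055     ] [[373, 239, 5, 6, 22], [387, 268, 5, 7, 24]] [[375.0, 241.5], [388.75, 271.33]]
```

Emit:
arm_command([
  {"hand": 93, "xyz": [-0.4, 0.3, 30], "twist": 0},
  {"hand": 93, "xyz": [0, 0, 30], "twist": 0},
  {"hand": 93, "xyz": [0, 0, 30], "twist": 0},
  {"hand": 93, "xyz": [0, 0, 20], "twist": 0},
  {"hand": 93, "xyz": [0, 0, 12], "twist": 0},
  {"hand": 93, "xyz": [0, 0, 0], "twist": 0},
  {"hand": 93, "xyz": [0, 0, 0], "twist": 0},
])

```text
t: 2.45
eef_pos: [0.465, 0.286, 0.0067]
tcp_rot: [[-0.123, 0.992, -0.001], [0.992, 0.123, -0.0], [-0.0, -0.001, -1.0]]
force: [0.5, 0.7, 0.5]
opening: 0.0929
grip_force: 0.0
```

Emit:
arm_command([
  {"hand": 50, "xyz": [0, 0, 0], "twist": 0},
  {"hand": 50, "xyz": [0, 0, 0], "twist": 0},
  {"hand": 50, "xyz": [0, 0, 0], "twist": 0},
  {"hand": 50, "xyz": [0, 0, 0], "twist": 0},
  {"hand": 50, "xyz": [0, 0, 0], "twist": 0},
  {"hand": 50, "xyz": [0, 0, 0], "twist": 0},
  {"hand": 50, "xyz": [0, 0, 0], "twist": 0},
  {"hand": 50, "xyz": [0, 0, 0], "twist": 0},
])

```text
t: 3.12
eef_pos: [0.4653, 0.2862, 0.0072]
tcp_rot: [[-0.122, 0.993, 0.0], [0.993, 0.122, 0.0], [0.0, 0.0, -1.0]]
force: [-2.8, -1.2, 4.6]
opening: 0.0598
grip_force: 30.0
```

Run:
```python
from h import *
go(.4648,.2858,.006,6.76)
t=[[328.8,174.7],[345,170],[312.7,176.3]];s=[[381.8,258.95],[388.75,271.33],[375,241.5]]
X=tri([[345,170],[312.7,176.3]],[[388.75,271.33],[375,241.5]]);print("pegs",X,X.mean(0))
q=[np.array([[362.0,189.4],[304.4,201.0],[295.8,159.3],[352.8,148.2]]),np.array([[367.4,291.5],[344.5,237.5],[394.5,227.5],[420.7,279.3]])]
X=tri(*q);print("deck",X,X.mean(0))
p=[np.array([[472.1,167.8],[466.5,189.1],[423.9,177.],[429.5,156.2]]),np.array([[430.8,442.2],[395,435],[402.5,375.7],[435.7,382]])]
X=tri(*p);print("plate",X,X.mean(0))
```

```text
t3.12 tcp [0.4653 0.2862 0.0072] head 6.99 shift [-0.3 -0.6  1.2] twist 0.004 tilt [0.0003 0.0002] F [-2.8 -1.2  4.6] M [-0.23  0.55 -0.02] open 0.0598 grip 30.0
pegs [[ 0.61186619 -0.00764125  0.06187607]
 [ 0.59125126  0.07972155  0.0634824 ]] [0.60155872 0.03604015 0.06267924]
deck [[ 0.56044686 -0.05519161  0.05436084]
 [ 0.52311564  0.10025497  0.05740608]
 [ 0.64181737  0.12730056  0.05689181]
 [ 0.67842977 -0.02834411  0.0556479 ]] [0.60095241 0.03600495 0.05607666]
plate [[ 0.64840577 -0.3707249   0.00097856]
 [ 0.58449618 -0.35359849  0.00106048]
 [ 0.61538047 -0.23308754  0.00584284]
 [ 0.678741   -0.2496422   0.00455006]] [ 0.63175585 -0.30176328  0.00310799]
```

Gripped at 59.8 mm. Deck height by triangulation is 56 mm and the pegs' midpoint is (0.6016, 0.0360), which agrees. I'm lifting the block and carrying it over.

Emit:
arm_command([
  {"hand": 50, "xyz": [0, 0, -6], "twist": 0},
  {"hand": 50, "xyz": [0, 0, -15], "twist": 0},
  {"hand": 50, "xyz": [0, 0, -20], "twist": 0},
  {"hand": 50, "xyz": [0, 0, -20], "twist": 0},
  {"hand": 50, "xyz": [0, 0, -20], "twist": 0},
  {"hand": 50, "xyz": [0, 0, -15], "twist": 0},
  {"hand": 50, "xyz": [0, 0, -6], "twist": 0},
  {"hand": 50, "xyz": [0, 0, 0], "twist": 0},
])

```text
t: 3.78
eef_pos: [0.466, 0.2864, 0.11]
tcp_rot: [[-0.122, 0.993, 0.002], [0.993, 0.122, 0.001], [0.001, 0.002, -1.0]]
force: [-0.8, 0.7, -4.5]
opening: 0.0597
grip_force: 30.0
```

Run:
```python
from h import *
go(.6012,.0365,.108,13.15)
```

```text
t3.78 tcp [0.466  0.2864 0.11  ] head 6.99 shift [-264.5  103.8    2. ] twist -0.108 tilt [0.002 0.001] F [-0.8  0.7 -4.5] M [-0.08  0.02  0.01] open 0.0597 grip 30.0
```

Emit:
arm_command([
  {"hand": 50, "xyz": [-10, 3.9, 0], "twist": 0},
  {"hand": 50, "xyz": [-25, 9.8, 0], "twist": 0},
  {"hand": 50, "xyz": [-32, 12.6, 0], "twist": 0},
  {"hand": 50, "xyz": [-34, 13.3, 0], "twist": 0},
  {"hand": 50, "xyz": [-34, 13.3, 0], "twist": 0},
  {"hand": 50, "xyz": [-34, 13.3, 0], "twist": 0},
  {"hand": 50, "xyz": [-32, 12.6, 0], "twist": 0},
  {"hand": 50, "xyz": [-30, 11.8, 0], "twist": 0},
  {"hand": 50, "xyz": [-23, 9, 0], "twist": 0},
  {"hand": 50, "xyz": [-10.5, 4.2, 0], "twist": 0},
])

```text
t: 4.62
eef_pos: [0.6003, 0.0321, 0.1064]
tcp_rot: [[-0.119, 0.993, -0.003], [0.993, 0.119, -0.001], [-0.001, -0.003, -1.0]]
force: [-0.3, 0.8, -4.1]
opening: 0.06
grip_force: 30.0
```

Emit:
arm_command([
  {"hand": 50, "xyz": [0, 0, 0], "twist": -0.036},
  {"hand": 50, "xyz": [0, 0, 0], "twist": -0.036},
  {"hand": 50, "xyz": [0, 0, 0], "twist": -0.036},
  {"hand": 50, "xyz": [0, 0, 0], "twist": 0},
  {"hand": 50, "xyz": [0, 0, 0], "twist": 0},
  {"hand": 50, "xyz": [0, 0, 0], "twist": 0},
])

```text
t: 5.12
eef_pos: [0.5997, 0.0363, 0.1076]
tcp_rot: [[-0.227, 0.974, -0.002], [0.974, 0.227, 0.0], [0.0, -0.002, -1.0]]
force: [0.4, -0.4, -4.9]
opening: 0.06
grip_force: 30.0
```

Run:
```python
from h import *
go(.6012,.0365,.108,13.15)
I=snap()
for n in I: cv2.imwrite(f"pics/{n}2.png",I[n][:,:,::-1])
c=[]
for n,h in(("top",45),("side",60)):
    x,y=np.int32(proj(n,[.601,.0365,.12]));print(n,x-h,y-h,h);c.append(cv2.resize(I[n][y-h:y+h,x-h:x+h,::-1],(400,400),interpolation=cv2.INTER_CUBIC))
cv2.imwrite("pics/crop2.png",np.hstack(c))
```

```text
t5.12 tcp [0.5997 0.0363 0.1076] head 13.13 shift [-0.2  1.5 -0.4] twist -0.000 tilt [-0.0016  0.0001] F [ 0.4 -0.4 -4.9] M [-0.05  0.06 -0.02] open 0.0600 grip 30.0
top 284 122 45
side 324 178 60
```

View pics/crop2.png

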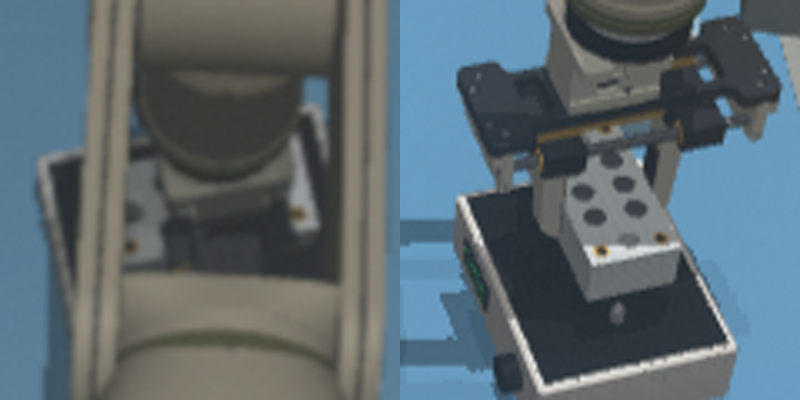

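The side view shows the block held over the deck, with its near brass rims at about (384,253) and (402,249). The top view shows two rims, at about (313,177) and (351,170). I'll compare them with the goal.

Run:
```python
from h import *
np.set_printoptions(precision=4,suppress=True)
I={n:cv2.imread(f"pics/{n}2.png")[:,:,::-1].copy() for n in("top","side")}
s=bot.sense();p=s["eef_pos"];a=np.radians(13.13);R=np.array([[np.cos(a),-np.sin(a)],[np.sin(a),np.cos(a)]])
def ex(x,y): return np.append(p[:2]+R@[x,y],.1354)
for n,L in(("side",[(-.02,-.05),(.02,-.05),(.02,.05),(-.02,.05)]),("top",[(-.02,.05),(-.02,-.05),(.02,.05),(.02,-.05)])):
    for l in L:
        e=proj(n,ex(*l));u=wc(lab(I[n])[:,:,2]-2,e,3);w=ray(n,u,.1354)[0];print(n,l,e.round(1),u.round(1),"block minus expected, in block axes mm",(R.T@(w-ex(*l))[:2]*1000).round(1))
```

```text
side (-0.02, -0.05) [384.  252.9] [383.9 252.9] block minus expected, in block axes mm [-0.2  0.1]
side (0.02, -0.05) [401.8 249.1] [401.9 249.2] block minus expected, in block axes mm [ 0.1 -0.2]
side (0.02, 0.05) [385.2 216.3] [385.2 215.7] block minus expected, in block axes mm [0.6 1.7]
side (-0.02, 0.05) [368.2 219.7] [367.8 219.2] block minus expected, in block axes mm [-0.4  1.8]
top (-0.02, 0.05) [312.6 177.1] [311.8 177. ] block minus expected, in block axes mm [0.7 2. ]
top (-0.02, -0.05) [350.3 169.7] [350.6 169.7] block minus expected, in block axes mm [-0.3 -0.6]
top (0.02, 0.05) [309.5 162.5] [308.9 163. ] block minus expected, in block axes mm [-1.1  1.7]
top (0.02, -0.05) [347.1 155.2] [346.4 155.9] block minus expected, in block axes mm [-1.5  2. ]
```

The block sits centred in the tool to within about 0.5 mm. I'm correcting by 1.6 mm and lowering to just above the pegs.

Emit:
arm_command([
  {"hand": 50, "xyz": [-0.2, 1.6, 0], "twist": 0},
  {"hand": 50, "xyz": [0, 0, 6], "twist": 0},
  {"hand": 50, "xyz": [0, 0, 8], "twist": 0},
  {"hand": 50, "xyz": [0, 0, 8], "twist": 0},
  {"hand": 50, "xyz": [0, 0, 5], "twist": 0},
  {"hand": 50, "xyz": [0, 0, 0], "twist": 0},
  {"hand": 50, "xyz": [0, 0, 0], "twist": 0},
  {"hand": 50, "xyz": [0, 0, 0], "twist": 0},
  {"hand": 50, "xyz": [0, 0, 0], "twist": 0},
])

```text
t: 5.97
eef_pos: [0.6024, 0.0363, 0.0822]
tcp_rot: [[-0.228, 0.974, 0.001], [0.974, 0.228, -0.0], [-0.0, 0.001, -1.0]]
force: [-0.1, 0.0, -5.0]
opening: 0.0603
grip_force: 30.0
```

Run:
```python
from h import *
go(.6014,.0361,.0622,13.15)
```

```text
t5.97 tcp [0.6024 0.0363 0.0822] head 13.17 shift [ 0.  -1.1 20. ] twist 0.000 tilt [ 0.0009 -0.    ] F [-0.1  0.  -5. ] M [-0.08  0.04 -0.02] open 0.0603 grip 30.0
```

```bash
cat >> h.py <<'E'
def avg(n=8):
    "mean TCP over n control periods"
    a=[]
    for i in range(n): bot.camera("side");a.append(bot.sense()["eef_pos"])
    a=np.array(a);print("mean",a.mean(0).round(4),"sd mm",(a.std(0)*1000).round(2));return a.mean(0)
E
python3 - <<'E'
from h import *
avg()
E
```

```text
mean [0.6023 0.0363 0.082 ] sd mm [0.14 0.01 0.16]
```

Emit:
arm_command([
  {"hand": 50, "xyz": [0, -1, 0], "twist": 0},
  {"hand": 50, "xyz": [0, 0, 3], "twist": 0},
  {"hand": 50, "xyz": [0, 0, 3], "twist": 0},
  {"hand": 50, "xyz": [0, 0, 3], "twist": 0},
  {"hand": 50, "xyz": [0, 0, 0], "twist": 0},
  {"hand": 50, "xyz": [0, 0, 0], "twist": 0},
])

```text
t: 6.87
eef_pos: [0.6006, 0.0361, 0.072]
tcp_rot: [[-0.228, 0.974, -0.001], [0.974, 0.228, 0.0], [0.0, -0.001, -1.0]]
force: [-0.5, -0.8, -6.2]
opening: 0.0599
grip_force: 30.0
```

Run:
```python
from h import *
avg(3);go(.6014,.0361,.0622,13.15)
```

```text
mean [0.601  0.0361 0.0726] sd mm [0.12 0.02 0.16]
t7.02 tcp [0.6011 0.0361 0.0727] head 13.18 shift [-0.1  0.3 10.5] twist 0.000 tilt [0.0001 0.    ] F [ 0.6  0.4 -5.1] M [-0.01  0.    0.02] open 0.0595 grip 30.0
```

Now 3.5 mm below the peg tips with no contact force. I'm continuing gently.

Emit:
arm_command([
  {"hand": 50, "xyz": [0, 0.2, 2], "twist": 0},
  {"hand": 50, "xyz": [0, 0, 2], "twist": 0},
  {"hand": 50, "xyz": [0, 0, 2], "twist": 0},
  {"hand": 50, "xyz": [0, 0, 1.5], "twist": 0},
  {"hand": 50, "xyz": [0, 0, 0], "twist": 0},
  {"hand": 50, "xyz": [0, 0, 0], "twist": 0},
  {"hand": 50, "xyz": [0, 0, 0], "twist": 0},
])

```text
t: 7.6
eef_pos: [0.6012, 0.0361, 0.0652]
tcp_rot: [[-0.228, 0.974, -0.0], [0.974, 0.228, -0.0], [-0.0, -0.0, -1.0]]
force: [0.6, -0.0, -5.7]
opening: 0.0594
grip_force: 30.0
```

Run:
```python
from h import *
avg(3);go(.6014,.0361,.0622,13.15)
```

```text
mean [0.6013 0.0361 0.0653] sd mm [0.03 0.01 0.02]
t7.75 tcp [0.6013 0.0361 0.0653] head 13.18 shift [-0.   0.   3.1] twist 0.000 tilt [ 0.0002 -0.    ] F [-0.5  0.1 -4.9] M [-0.03  0.08  0.02] open 0.0601 grip 30.0
```

Emit:
arm_command([
  {"hand": 50, "xyz": [0, 0, 1], "twist": 0},
  {"hand": 50, "xyz": [0, 0, 1], "twist": 0},
  {"hand": 50, "xyz": [0, 0, 0.7], "twist": 0},
  {"hand": 50, "xyz": [0, 0, 0], "twist": 0},
  {"hand": 50, "xyz": [0, 0, 0], "twist": 0},
  {"hand": 50, "xyz": [0, 0, 0], "twist": 0},
])

```text
t: 8.25
eef_pos: [0.6012, 0.0361, 0.0624]
tcp_rot: [[-0.228, 0.974, -0.0], [0.974, 0.228, -0.0], [0.0, -0.0, -1.0]]
force: [-0.8, -0.2, -4.1]
opening: 0.0598
grip_force: 30.0
```

Run:
```python
from h import *
avg(3);go(.6014,.0361,.0622,13.15)
```

```text
mean [0.6012 0.0361 0.0624] sd mm [0.02 0.   0.02]
t8.40 tcp [0.6012 0.0361 0.0625] head 13.18 shift [-0.1  0.2  0.3] twist 0.000 tilt [ 0. -0.] F [ 0.2  0.  -4.8] M [-0.06  0.07  0.01] open 0.0598 grip 30.0
```

Emit:
arm_command([
  {"hand": 50, "xyz": [0, 0, 0.5], "twist": 0},
  {"hand": 50, "xyz": [0, 0, 0], "twist": 0},
  {"hand": 50, "xyz": [0, 0, 0.5], "twist": 0},
  {"hand": 50, "xyz": [0, 0, 0], "twist": 0},
])

```text
t: 8.73
eef_pos: [0.6013, 0.0361, 0.0622]
tcp_rot: [[-0.228, 0.974, 0.0], [0.974, 0.228, -0.0], [-0.0, 0.0, -1.0]]
force: [-4.8, 0.1, 4.9]
opening: 0.0596
grip_force: 30.0
```

Run:
```python
from h import *
avg(2);go(.6014,.0361,.0622,13.15)
```

```text
mean [0.6013 0.0361 0.0622] sd mm [0.   0.01 0.02]
t8.83 tcp [0.6013 0.0361 0.0621] head 13.18 shift [-0.   0.1 -0.1] twist 0.000 tilt [ 0.0002 -0.0001] F [-5.2 -0.6  5.4] M [-0.07  0.96  0.03] open 0.0595 grip 30.0
```

Contact at 0.0622 m, as expected: the force changed by about 10 N. I'm releasing and lifting clear.

Emit:
arm_command([
  {"hand": 65, "xyz": [0, 0, 0], "twist": 0},
  {"hand": 85, "xyz": [0, 0, 0], "twist": 0},
  {"hand": 85, "xyz": [0, 0, 0], "twist": 0},
  {"hand": 85, "xyz": [0, 0, 0], "twist": 0},
  {"hand": 85, "xyz": [0, 0, 0], "twist": 0},
  {"hand": 85, "xyz": [0, 0, -10], "twist": 0},
  {"hand": 85, "xyz": [0, 0, -25], "twist": 0},
  {"hand": 85, "xyz": [0, 0, -35], "twist": 0},
  {"hand": 85, "xyz": [0, 0, -25], "twist": 0},
  {"hand": 85, "xyz": [0, 0, 0], "twist": 0},
])

```text
t: 9.67
eef_pos: [0.6052, 0.0361, 0.1646]
tcp_rot: [[-0.228, 0.974, 0.011], [0.974, 0.228, -0.0], [-0.003, 0.011, -1.0]]
force: [-0.0, 0.8, 0.9]
opening: 0.085
grip_force: 0.0
```

Run:
```python
from h import *
go(.6313,-.302,.120,-14.75)
```

```text
t9.67 tcp [0.6052 0.0361 0.1646] head 13.18 shift [-335.   -52.2   45. ] twist 0.488 tilt [ 0.0111 -0.0003] F [-0.   0.8  0.9] M [-0.07  0.06 -0.04] open 0.0850 grip 0.0
```

Emit:
arm_command([
  {"hand": 60, "xyz": [-20, -3, 0], "twist": 0},
  {"hand": 60, "xyz": [-36, -5.6, 0], "twist": 0},
  {"hand": 60, "xyz": [-38, -6, 0], "twist": 0},
  {"hand": 60, "xyz": [-38, -6, 0], "twist": 0},
  {"hand": 60, "xyz": [-38, -6, 0], "twist": 0},
  {"hand": 60, "xyz": [-38, -6, 0], "twist": 0},
  {"hand": 60, "xyz": [-38, -6, 0], "twist": 0},
  {"hand": 60, "xyz": [-36, -5.6, 0], "twist": 0},
  {"hand": 60, "xyz": [-33, -5, 0], "twist": 0},
  {"hand": 60, "xyz": [-20, -3, 0], "twist": 0},
])

```text
t: 10.5
eef_pos: [0.6262, -0.3058, 0.1567]
tcp_rot: [[-0.226, 0.974, 0.0], [0.974, 0.226, -0.001], [-0.001, -0.0, -1.0]]
force: [-0.7, 0.1, 0.2]
opening: 0.06
grip_force: 0.0
```

Emit:
arm_command([
  {"hand": 60, "xyz": [0, 0, 0], "twist": 0.122},
  {"hand": 60, "xyz": [0, 0, 0], "twist": 0.122},
  {"hand": 60, "xyz": [0, 0, 0], "twist": 0.122},
  {"hand": 60, "xyz": [0, 0, 0], "twist": 0.122},
  {"hand": 60, "xyz": [0, 0, 20], "twist": 0},
  {"hand": 60, "xyz": [0, 0, 25], "twist": 0},
  {"hand": 60, "xyz": [0, 0, 0], "twist": 0},
  {"hand": 60, "xyz": [0, 0, 0], "twist": 0},
  {"hand": 60, "xyz": [0, 0, 0], "twist": 0},
])

```text
t: 11.25
eef_pos: [0.627, -0.3021, 0.1125]
tcp_rot: [[0.255, 0.967, 0.0], [0.967, -0.255, -0.0], [-0.0, 0.0, -1.0]]
force: [0.0, -0.0, 0.2]
opening: 0.06
grip_force: 0.0
```

Run:
```python
from h import *
np.set_printoptions(precision=4,suppress=True)
go(.6313,-.302,.009,-14.75)
I=snap()
for n in I: cv2.imwrite(f"pics/{n}3.png",I[n][:,:,::-1])
# seated block, expected at the deck centre
a=np.radians(13.15);R=np.array([[np.cos(a),-np.sin(a)],[np.sin(a),np.cos(a)]])
for n in I:
    o=[]
    for l in((.02,.05),(-.02,.05),(-.02,-.05),(.02,-.05)):
        e=proj(n,np.append(R@l+[.6013,.0363],.09));u=wc(lab(I[n])[:,:,2]-2,e,3);o.append(ray(n,u,.09)[0]);print(n,e.round(1),u.round(1))
    o=np.array(o);d=o[0]+o[1]-o[2]-o[3];print(n,o.mean(0),np.degrees(np.arctan2(d[1],d[0]))-90)
c=[]
for n,h,X in(("top",30,[.601,.036,.09]),("side",45,[.601,.036,.09]),("top",40,[.63,-.3,.02]),("side",60,[.63,-.3,.02])):
    x,y=np.int32(proj(n,X));c.append(cv2.resize(I[n][y-h:y+h,x-h:x+h,::-1],(300,300),interpolation=cv2.INTER_CUBIC))
cv2.imwrite("pics/crop3.png",np.vstack([np.hstack(c[:2]),np.hstack(c[2:])]))
```

```text
t11.25 tcp [ 0.627  -0.3021  0.1125] head -14.78 shift [  1.2   4.1 103.5] twist -0.001 tilt [ 0.0004 -0.0002] F [ 0.  -0.   0.2] M [-0.1   0.08 -0.02] open 0.0600 grip 0.0
top [309.4 167.2] [309.6 166.9]
top [312.4 181.4] [312.9 181.6]
top [349.1 174.1] [349.4 173.9]
top [345.9 160. ] [346.1 159.7]
top [0.6017 0.0355 0.09  ] 13.57695068090537
side [383.8 230.2] [384. 230.]
side [367.2 233.6] [367.1 233.9]
side [382.5 266.6] [382.4 266.5]
side [399.8 262.8] [400.1 263. ]
side [0.6014 0.0362 0.09  ] 13.110471227113393
```

View pics/crop3.png

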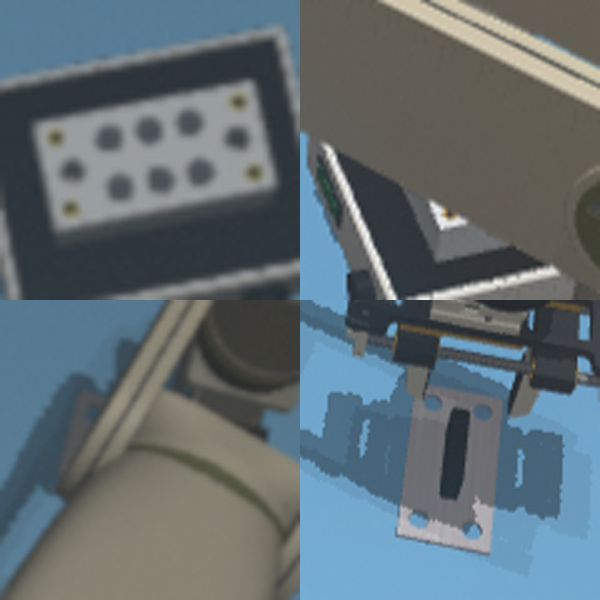

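The top view shows the block flat on the deck, with brass rims at about (310,167), (313,182), (349,174) and (346,160), so its centre is (0.6015, 0.0359). The plate lies undisturbed between the fingers in the side view. I'm descending to the ridge.

Emit:
arm_command([
  {"hand": 60, "xyz": [1.2, 4.1, 15], "twist": 0},
  {"hand": 60, "xyz": [0, 0, 25], "twist": 0},
  {"hand": 60, "xyz": [0, 0, 20], "twist": 0},
  {"hand": 60, "xyz": [0, 0, 8], "twist": 0},
  {"hand": 60, "xyz": [0, 0, 0], "twist": 0},
  {"hand": 60, "xyz": [0, 0, 0], "twist": 0},
])

```text
t: 11.85
eef_pos: [0.6311, -0.3017, 0.0433]
tcp_rot: [[0.255, 0.967, -0.0], [0.967, -0.255, 0.0], [0.0, -0.001, -1.0]]
force: [0.3, 0.8, 0.0]
opening: 0.0602
grip_force: 0.0
```

Run:
```python
from h import *
avg(3);go(.6313,-.302,.009,-14.75)
```

```text
mean [ 0.6321 -0.3024  0.0452] sd mm [0.24 0.14 0.42]
t12.00 tcp [ 0.6324 -0.3025  0.0456] head -14.78 shift [ 0.3 -1.3 36.6] twist -0.001 tilt [ 0.0028 -0.0016] F [0.8 0.  0.2] M [-0.06  0.05 -0.02] open 0.0600 grip 0.0
```

Emit:
arm_command([
  {"hand": 60, "xyz": [0, -0.6, 10], "twist": 0},
  {"hand": 60, "xyz": [0, 0, 12], "twist": 0},
  {"hand": 60, "xyz": [0, 0, 8], "twist": 0},
  {"hand": 60, "xyz": [0, 0, 4], "twist": 0},
  {"hand": 60, "xyz": [0, 0, 0], "twist": 0},
  {"hand": 60, "xyz": [0, 0, 0], "twist": 0},
  {"hand": 60, "xyz": [0, 0, 0], "twist": 0},
])

```text
t: 12.58
eef_pos: [0.6307, -0.3018, 0.0097]
tcp_rot: [[0.255, 0.967, 0.0], [0.967, -0.255, -0.0], [-0.0, 0.0, -1.0]]
force: [0.8, -0.4, -0.4]
opening: 0.0599
grip_force: 0.0
```

Run:
```python
from h import *
avg(3);go(.6313,-.302,.009,-14.75)
```

```text
mean [ 0.6309 -0.3019  0.0101] sd mm [0.05 0.02 0.08]
t12.73 tcp [ 0.631  -0.3019  0.0102] head -14.78 shift [0.  0.3 1.2] twist -0.001 tilt [ 0.001  -0.0006] F [ 0.3 -0.1  0. ] M [-0.04  0.08 -0.01] open 0.0598 grip 0.0
```

Emit:
arm_command([
  {"hand": 5, "xyz": [0, 0.3, 0.7], "twist": 0},
  {"hand": 5, "xyz": [0, 0, 0], "twist": 0},
  {"hand": 5, "xyz": [0, 0, 0], "twist": 0},
  {"hand": 5, "xyz": [0, 0, 0], "twist": 0},
  {"hand": 5, "xyz": [0, 0, 0], "twist": 0},
  {"hand": 5, "xyz": [0, 0, 0], "twist": 0},
  {"hand": 5, "xyz": [0, 0, 0], "twist": 0},
  {"hand": 5, "xyz": [0, 0, 0], "twist": 0},
  {"hand": 5, "xyz": [0, 0, 0], "twist": 0},
  {"hand": 5, "xyz": [0, 0, 0], "twist": 0},
])

```text
t: 13.57
eef_pos: [0.6308, -0.3018, 0.0087]
tcp_rot: [[0.255, 0.967, 0.0], [0.967, -0.255, -0.0], [-0.0, 0.0, -1.0]]
force: [1.7, -0.9, -0.9]
opening: 0.0137
grip_force: 30.0
```

Run:
```python
from h import *
avg(2);go(.6015,.036,.14,13.2)
```

```text
mean [ 0.6308 -0.3018  0.0088] sd mm [0.01 0.   0.01]
t13.67 tcp [ 0.6308 -0.3018  0.0088] head -14.78 shift [ 319.1 -114.5 -131.3] twist -0.488 tilt [ 0.0002 -0.0001] F [ 0.8 -0.2 -0.8] M [-0.14 -0.06  0.04] open 0.0142 grip 30.0
```

Ridge gripped at 14 mm. I'm lifting and carrying the plate over the block.

Emit:
arm_command([
  {"hand": 5, "xyz": [0, 0, -6], "twist": 0},
  {"hand": 5, "xyz": [0, 0, -15], "twist": 0},
  {"hand": 5, "xyz": [0, 0, -24], "twist": 0},
  {"hand": 5, "xyz": [0, 0, -27], "twist": 0},
  {"hand": 5, "xyz": [0, 0, -25], "twist": 0},
  {"hand": 5, "xyz": [0, 0, -20], "twist": 0},
  {"hand": 5, "xyz": [0, 0, -12], "twist": 0},
  {"hand": 5, "xyz": [0, 0, -3], "twist": 0},
  {"hand": 5, "xyz": [0, 0, 0], "twist": 0},
])

```text
t: 14.42
eef_pos: [0.6313, -0.3021, 0.1422]
tcp_rot: [[0.255, 0.967, 0.002], [0.967, -0.255, -0.001], [-0.001, 0.002, -1.0]]
force: [-0.1, -1.0, -2.9]
opening: 0.0139
grip_force: 30.0
```

Emit:
arm_command([
  {"hand": 5, "xyz": [15, -5.4, 0], "twist": 0},
  {"hand": 5, "xyz": [29, -10.4, 0], "twist": 0},
  {"hand": 5, "xyz": [37, -13.3, 0], "twist": 0},
  {"hand": 5, "xyz": [38, -13.6, 0], "twist": 0},
  {"hand": 5, "xyz": [38, -13.6, 0], "twist": 0},
  {"hand": 5, "xyz": [38, -13.6, 0], "twist": 0},
  {"hand": 5, "xyz": [38, -13.6, 0], "twist": 0},
  {"hand": 5, "xyz": [38, -13.6, 0], "twist": 0},
  {"hand": 5, "xyz": [32, -11.5, 0], "twist": 0},
  {"hand": 5, "xyz": [16, -5.9, 0], "twist": 0},
])

```text
t: 15.25
eef_pos: [0.5992, 0.0402, 0.1383]
tcp_rot: [[0.253, 0.968, -0.004], [0.968, -0.253, 0.002], [0.0, -0.004, -1.0]]
force: [0.0, -0.8, -3.5]
opening: 0.0138
grip_force: 30.0
```

Emit:
arm_command([
  {"hand": 5, "xyz": [0, 0, 0], "twist": -0.06},
  {"hand": 5, "xyz": [0, 0, 0], "twist": -0.1},
  {"hand": 5, "xyz": [0, 0, 0], "twist": -0.1},
  {"hand": 5, "xyz": [0, 0, 0], "twist": -0.1},
  {"hand": 5, "xyz": [0, 0, 0], "twist": -0.088},
  {"hand": 5, "xyz": [0, 0, 0], "twist": -0.04},
  {"hand": 5, "xyz": [0, 0, 0], "twist": 0},
  {"hand": 5, "xyz": [0, 0, 0], "twist": 0},
])

```text
t: 15.92
eef_pos: [0.6003, 0.0359, 0.1389]
tcp_rot: [[-0.226, 0.974, -0.003], [0.974, 0.226, 0.0], [0.001, -0.003, -1.0]]
force: [-0.7, 0.0, -1.4]
opening: 0.0137
grip_force: 30.0
```

Run:
```python
from h import *
avg(3);go(.6015,.036,.114,13.2)
I=snap()
for n in I: cv2.imwrite(f"pics/{n}4.png",I[n][:,:,::-1])
c=[]
for n,h in(("top",45),("side",45)):
    x,y=np.int32(proj(n,[.6015,.036,.125]));print(n,x-h,y-h,h);c.append(cv2.resize(I[n][y-h:y+h,x-h:x+h,::-1],(400,400),interpolation=cv2.INTER_CUBIC))
cv2.imwrite("pics/crop4.png",np.hstack(c))
```

```text
mean [0.6008 0.0359 0.1396] sd mm [0.2  0.02 0.3 ]
t16.07 tcp [0.601  0.0359 0.14  ] head 13.10 shift [ 0.   0.5 26. ] twist -0.002 tilt [-0.0012  0.    ] F [-0.2  0.3 -2.6] M [-0.09  0.02  0.03] open 0.0141 grip 30.0
top 284 121 45
side 339 192 45
```

View pics/crop4.png

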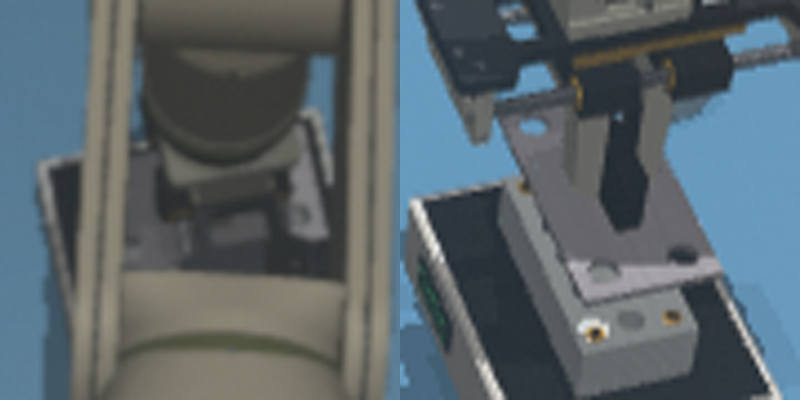

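The side view shows the plate level over the block, with its near holes at about (385,253) and (402,250). The seated block's near rims below are at about (383,267) and (400,263). I'll check how the plate sits relative to the tool.

Run:
```python
from h import *
np.set_printoptions(precision=4,suppress=True)
im=cv2.imread("pics/side4.png")[:,:,::-1].astype(np.uint8)
p=np.array([.601,.0359]);zt=.140-.0088+.005;a=np.radians(13.1);R=np.array([[np.cos(a),-np.sin(a)],[np.sin(a),np.cos(a)]])
for l in((-.02,-.05),(.02,-.05),(-.02,.05),(-.035,-.065),(.035,-.065)):
    print(l,proj("side",np.append(p+R@l,zt)).round(1))
# near end edge and left edge of plate from gradients: subpixel crossing along rays at plate height
g=cv2.GaussianBlur(cv2.cvtColor(im,cv2.COLOR_RGB2GRAY).astype(np.float32),(0,0),.7)
def prof(l0,d,L=.012,n=241):
    s=np.linspace(-L,L,n);q=np.float32([proj("side",np.append(p+R@(np.array(l0)+np.array(d)*k),zt)) for k in s])
    v=cv2.remap(g,q[:,0],q[:,1],cv2.INTER_CUBIC).ravel();dv=np.gradient(v);i=np.argmax(abs(dv));return s[i]*1000,dv[i]
for x in(-.03,-.01,0,.01,.03): print("near edge y",x,prof((x,-.065),(0,-1)))
for y in(-.045,-.03,0,.02): print("left edge -x",y,prof((-.035,y),(-1,0)))
for y in(-.045,-.03,-.02): print("right edge +x",y,prof((.035,y),(1,0)))
```

```text
(-0.02, -0.05) [384.5 252.8]
(0.02, -0.05) [402.3 249. ]
(-0.02, 0.05) [368.7 219.6]
(-0.035, -0.065) [380.2 259.5]
(0.035, -0.065) [411.6 252.8]
near edge y -0.03 (np.float64(-2.6999999999999993), np.float32(-1.2700348))
near edge y -0.01 (np.float64(-1.1999999999999997), np.float32(-1.3146973))
near edge y 0 (np.float64(-0.3999999999999993), np.float32(-1.4293365))
near edge y 0.01 (np.float64(-11.700000000000001), np.float32(1.728363))
near edge y 0.03 (np.float64(-1.1999999999999997), np.float32(-2.0290146))
left edge -x -0.045 (np.float64(-0.2000000000000005), np.float32(-1.6997147))
left edge -x -0.03 (np.float64(2.9), np.float32(1.22789))
left edge -x 0 (np.float64(10.9), np.float32(-1.3412437))
left edge -x 0.02 (np.float64(1.7000000000000002), np.float32(1.3705788))
right edge +x -0.045 (np.float64(0.10000000000000113), np.float32(1.1487999))
right edge +x -0.03 (np.float64(-0.8999999999999998), np.float32(1.172493))
right edge +x -0.02 (np.float64(0.700000000000001), np.float32(1.1449356))
```

Emit:
arm_command([
  {"hand": 5, "xyz": [-0.6, 0.5, 3], "twist": -0.002},
  {"hand": 5, "xyz": [0, 0, 6], "twist": 0},
  {"hand": 5, "xyz": [0, 0, 7], "twist": 0},
  {"hand": 5, "xyz": [0, 0, 6], "twist": 0},
  {"hand": 5, "xyz": [0, 0, 3], "twist": 0},
  {"hand": 5, "xyz": [0, 0, 0], "twist": 0},
  {"hand": 5, "xyz": [0, 0, 0], "twist": 0},
  {"hand": 5, "xyz": [0, 0, 0], "twist": 0},
  {"hand": 5, "xyz": [0, 0, 0], "twist": 0},
  {"hand": 5, "xyz": [0, 0, 0], "twist": 0},
])

```text
t: 17.0
eef_pos: [0.6024, 0.0354, 0.1162]
tcp_rot: [[-0.23, 0.973, 0.001], [0.973, 0.23, 0.0], [-0.0, 0.001, -1.0]]
force: [0.0, -0.2, -2.5]
opening: 0.0136
grip_force: 30.0
```

Run:
```python
from h import *
avg(5);go(.6017,.0354,.114,13.2)
I=snap();c=[]
for n,h in(("top",45),("side",45)):
    cv2.imwrite(f"pics/{n}5.png",I[n][:,:,::-1]);x,y=np.int32(proj(n,[.6015,.036,.1]));print(n,x-h,y-h);c.append(cv2.resize(I[n][y-h:y+h,x-h:x+h,::-1],(400,400),interpolation=cv2.INTER_CUBIC))
cv2.imwrite("pics/crop5.png",np.hstack(c))
a=np.radians(13.2);R=np.array([[np.cos(a),-np.sin(a)],[np.sin(a),np.cos(a)]])
for l in((-.02,-.05),(.02,-.05)): print(proj("side",np.append(np.array([.6015,.036])+R@l,.09)),proj("side",np.append(np.array([.6015,.036])+R@l,.11)))
```

```text
mean [0.6022 0.0354 0.116 ] sd mm [0.09 0.01 0.11]
t17.25 tcp [0.6021 0.0354 0.1159] head 13.29 shift [ 0.1 -0.4  1.9] twist 0.002 tilt [ 0.0002 -0.    ] F [-0.1  0.2 -1.6] M [-0.02 -0.    0.01] open 0.0136 grip 30.0
top 284 124
side 338 200
[382.6359435 266.7235131] [383.53549471 260.7654728 ]
[399.97393239 262.91989069] [401.07143125 256.95391722]
```

View pics/crop5.png

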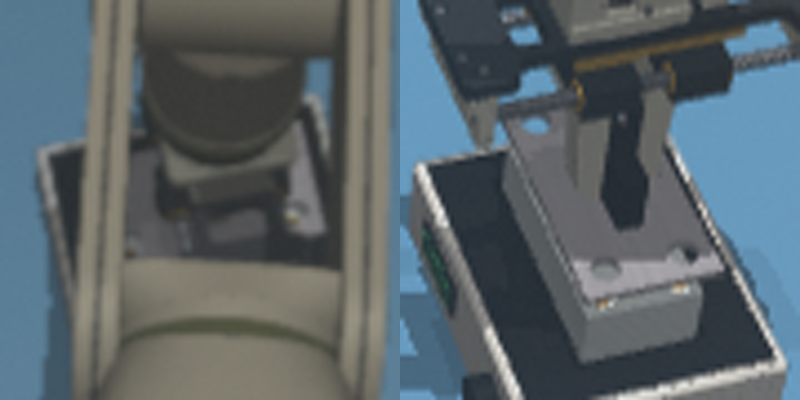

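The side view shows the plate level, just above the seated block. Its near holes, at about (384,260.5) and (402,257), are within 1 px of the aligned positions. One last trim, then I hand in.

Emit:
arm_command([
  {"hand": 5, "xyz": [0, -0.4, 1.7], "twist": 0},
  {"hand": 5, "xyz": [0, 0, 0], "twist": 0},
  {"hand": 5, "xyz": [0, 0, 0], "twist": 0},
  {"hand": 5, "xyz": [0, 0, 0], "twist": 0},
  {"hand": 5, "xyz": [0, 0, 0], "twist": 0},
  {"hand": 5, "xyz": [0, 0, 0], "twist": 0},
  {"hand": 5, "xyz": [0, 0, 0], "twist": 0},
  {"hand": 5, "xyz": [0, 0, 0], "twist": 0},
])

```text
t: 18.02
eef_pos: [0.6017, 0.0353, 0.1141]
tcp_rot: [[-0.23, 0.973, 0.0], [0.973, 0.23, 0.0], [-0.0, 0.0, -1.0]]
force: [0.1, -0.9, -4.0]
opening: 0.0137
grip_force: 30.0
```

Run:
```python
from h import *
m=avg(5);go(.6017,.0354,.114,13.2)
if abs(m-[.6017,.0354,.114]).max()<.0025 and bot.sense()["grip_force"]>10: print(bot.job_done())
```

```text
mean [0.6017 0.0353 0.1141] sd mm [0.02 0.01 0.02]
t18.27 tcp [0.6017 0.0353 0.114 ] head 13.30 shift [0.1 0.  0. ] twist 0.002 tilt [ 0. -0.] F [-0.5 -0.3 -2.3] M [-0.01  0.06  0.  ] open 0.0140 grip 30.0
the job is handed in; nothing more can be done
None
```

I handed the job in at about 18 s with the block seated flat on the pegs and the plate held steady and level about 15 mm above it; its near holes lined up with the threads within about 1 mm in the side view (the far pair was hidden by the arm), and no verdict came back.

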